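Set up the sprung board holder and hold its jaw open at the index pointer

TASK

Set up the board holder for the next circuit board: press the support block that fits the pocket in its bed down into it until its foot is fully home, flush with the bed, and let go of it. Then take the bow handle of the sprung jaw, pull the jaw back until its working face is level with the index pointer on the edge of the bed, and finish there, still holding the handle with the jaw open at the pointer, so that the board can be laid in. Leave the other things on the bench where they are.

Things in the scene. Friction and masses are not known exactly. Their poses are not given: they have to be found in the camera images.
- block_mid (a point): The support block to fit: white plastic, 70 g, loose, standing foot down. Foot 50 (x) x 36 (y) x 12 mm high, tapering in by 2 mm a side over its lowest 5 mm; on its middle a rib 44 (x) x 16 (y) x 24 mm high, to be gripped across y; 36 mm high in all. The point is the block's centre, 18 mm above its underside; z is up, x runs along the long side. Same turned half round.
- bed: The board holder, fixed on the bench: aluminium bed 300 (x) x 140 (y) mm, top 22 mm above the bench. Origin: centre of its underside. +x points to the fixed jaw (its face at x = 105 mm, 32 mm high above the bed); the sprung jaw between it and the end plate (20 mm high) at -x is pulled to -x. Guide rods at y = +-47 mm, 11 mm above the bed.
- pocket (a point): Centre of the mouth of the pocket in the bed (60 mm to +x of the bed's middle), level with the bed's top; axes as the bed's. 55 (x) x 41 (y) mm, 12 mm deep: the block's foot fits with 2.5 mm to spare on each side and is then flush, the block's centre 6 mm above this point. Both jaws' faces are 45 mm away at rest.
- jaw (a joint): Opening of the sprung jaw in m: 0 at rest (as it starts), growing as it is pulled to the bed's -x, at most 0.075. Two coil springs push it back to 0 with about 5.5 N at rest and 1.1 N more for each 10 mm (about 1 N of rubbing besides). The jaw is an aluminium block on two rods, 110 mm wide, 60 mm long, top 32 mm above the bed, an 8 mm ledge along its working face.
- handle (a point): Middle of the bar of the jaw's bow handle: a round steel bar 12 mm thick, 70 mm long along the bed's y, its axis 84 mm above the bench and 30 mm above the jaw's top; free below (24 mm) and before and behind. It is 40 mm to -x of the jaw's working face and moves with the jaw. Axes as the bed's.
- jaw_face (a point): The +y end of the jaw's working face (the side towards the pocket and the fixed jaw), at the front edge of the ledge, 24 mm above the bed. Moves with the jaw. Axes as the bed's.
- mark (a point): Tip of the index pointer, a small dark steel clamp with a point and a thumbscrew, 14 mm wide, 16 mm high, fixed on the graduated +y edge of the bed. Axes as the bed's. It lies 35 to 60 mm to -x of the jaw's working face at rest; the jaw is at the pointer when jaw_face and this point have the same place along the bed's x.
- block_wide_mid (a point): Another support block, too large for the pocket (foot 70 x 52 mm, rib 62 x 16 mm, 36 mm high), loose; to be left alone. The point is its centre.
- block_round_mid (a point): Another support block, with a round foot of 58 mm and a round post of 20 mm, 36 mm high, loose; does not fit, to be left alone. The point is its centre.
- board: A small circuit board lying on the bench, 90 x 60 mm, up to 13 mm high, loose; to be left alone. Origin: centre of its underside.
- screwdriver: A stubby screwdriver lying on the bench, 110 mm long, handle 26 mm thick, loose; to be left alone. Origin: under its middle.
- spool: A grey spool of solder standing on the bench, 54 mm across, 42 mm high, loose; to be left alone. Origin: centre of its underside.
- jar: A closed small jar, 48 mm across, 60 mm high, loose; to be left alone. Origin: centre of its underside.
- wrench: A small flat spanner, 130 mm long, loose; to be left alone. Origin: under its middle.
Mind the look-alikes: they are no part of the job. Leave any blue or green look-alike of the part that bears block_mid alone.

How it is judged:
By the outcome, as a careful person would: the job done as asked, in the order asked, and still so for the second after the job is handed in, while the arm keeps its last pose, push and grip.
It also fails if it takes over 54 s, if anything falls off the work surface, if the arm or the gripper's body presses on something with over 40 N, if the wrist force passes 120 N, or if a joint passes its speed limit or range.

ROBOT

A 6-joint arm with a two-finger parallel gripper is mounted at the origin on the work surface. World frame = base frame: x ahead of the robot, y to its left, z up, the work surface at z = 0. Lengths are in mm, angles in rad, forces in N, time in s.
With the tool pointing down it reaches from about 350 to 850 mm from the base axis. Payload 8.1 kg.
Tool frame: the origin (TCP) lies between the finger pads; the fingertips stand bot.tcp_to_tips ahead of it and the grasp point (between the pads) lies 3 mm ahead of it (bot.tcp_to_tips is the distance from the TCP to the fingertips, in mm); y points along the fingers, x is the direction in which the jaws open and shut, and the axes are right-handed (so a half turn about y gives the same grasp; the last joint's range is limited). The gripper opens to 85 mm and grips with 20 to 120 N. Pads are 22 mm wide; open, the fingers measure 114 mm over their backs; the gripper's body (76 mm by 85 mm) begins 54 mm behind the grasp point. The pads swing forward as they close: fully open they stand 13 mm farther back than shut.
Start: joints at [1.029, 0.13, 1.488, -0, 1.523, -0.085], TCP at [264.627, 538.496, 231.992] pointing down, gripper open.
Joint ranges: [-2.96, 2.96], [-0.89, 2.26], [0.02, 2.5], [-1.34, 4.48], [0, 2.73], [-2.66, 2.66]. Speed limits (rad/s): [2.39, 2.39, 2.79, 3.14, 3.14, 3.14].

INTERFACE

Orientations are given as a unit quaternion [w, x, y, z].
In Python, from bench import bot gives the robot as it stands. The module is installed in compiled form; this text tells all that it offers.
- The arm moves only by the shell command python3 -m creep 'ROWS'. ROWS is JSON, a list of rows, each a list of 7 numbers: the shift along the tool's x, y, z in mm, then the turn, a rotation vector about the tool's x, y, z in rad, then the opening in per cent of the stroke, from 0 (shut) to 100 (fully open). In form: [[tx, ty, tz, wx, wy, wz, claw], ...]. A call has 1 to 20 rows; each row is the pose to reach, as a shift and turn from the pose commanded when the call began, along the tool's axes at that moment; what a row does not reach only later rows make up. A row lasts 1/12 s, in which the tool goes at most 41.7 mm and 7.16 degrees, less where a joint would pass 70% of its speed; a pose out of reach is approached as far as the arm can. A call with a gripper value outside its range is refused whole. The fingers move at their own pace and stop on an object; the grip force is fixed at half the most. Time passes only in rows, so rows that repeat a pose let the fingers close. It gives the time, the measured TCP pose, the force and the opening at its end, in the units of the state.
- bot.get_obs(): the state, without advancing time (a new reading comes with each control period).
- bot.read_camera(name): name is "scene" or "top" or "wrist"; returns the picture (480x640x3 uint8, blue, green, red); there is no depth.
- bot.camera_info(name): a dict with "fx", "fy", "cx", "cy" (pixels), "xyz" and "attitude" of the camera in the world. Camera axes: x right, y down, z forward; pixel columns grow to the right and rows downward; lengths in mm; the calibration is good to about 2 mm. The wrist camera is an equidistant fisheye: a pixel r from the principal point sees the ray r / f radians off the axis. A picture is of the moment at which its call begins: read the wrist's pose just before it. camera_info takes no time and is no camera call; for the wrist camera it gives the pose at the moment of the call.
- bot.job_done(): hands the job in, once; it reports no verdict.
The state is a dict: "clock": time; "qpos": joint angles; "joint_vel": joint speeds; "joint_efforts": joint torques, N m; "position": TCP position; "tool_rot": TCP orientation; "wrist_force": force on the tool from outside, world axes, zero at the start; "wrist_torque": the same for the moment, N m; "gripper_width": finger opening in mm.
Only numpy, scipy, OpenCV 4.12 (cv2) and the standard library are available. Lean on these libraries where they do the work, as an engineer would, in place of code of your own. Each camera call takes 0.05 s, during which the arm holds its last target. There are 200 camera calls.

## Working session

There is one attempt and no reset: what is moved stays moved. The work goes in short steps, Python scripts to look and compute and a shell command to move; the robot and the scene stay as the last step left them, time stands still between calls to the robot, and variables do not carry over. Pictures are saved under pics/ and viewed, about 8 in all and at most 12, crops included, and the job is handed in when it is done.

```bash
mkdir -p pics
python3 - <<'E'
from bench import bot
import cv2
o=bot.get_obs();print(o, bot.tcp_to_tips)
for n in("scene","top"):
    print(n,bot.camera_info(n)); cv2.imwrite(f"pics/{n}0.png",bot.read_camera(n))
print(bot.camera_info("wrist"))
E
```

```text
{'clock': 0.0, 'qpos': array([ 1.02858769e+00,  1.31145067e-01,  1.48925122e+00, -5.97251544e-07,
        1.52302436e+00, -8.53655882e-02]), 'joint_vel': array([ 7.86649275e-04,  7.96819113e-04,  1.95110822e-05, -1.61866890e-03,
        7.21626335e-04,  8.17801382e-05]), 'joint_efforts': array([-2.52841583e-04, -5.69410586e+01, -5.00544333e+01, -4.31786812e-04,
        1.51517481e-02, -2.81658413e-05]), 'position': array([264.35077089, 538.02198264, 230.96946848]), 'tool_rot': array([-0.59993862,  0.60052624,  0.37321656, -0.37436785]), 'wrist_force': array([0.27418634, 0.70456535, 0.45645984]), 'wrist_torque': array([ 0.05845654, -0.03633507,  0.03697719]), 'gripper_width': 85.45011461663687} 22.0
scene {'fx': 503.9081799120366, 'fy': 503.9081799120366, 'cx': 321.44611032819034, 'cy': 233.00452434783347, 'xyz': array([1041.65400322, -765.57572923,  824.76329118]), 'attitude': array([-0.41314417,  0.86361772,  0.25986021, -0.12628939])}
top {'fx': 543.1449321048182, 'fy': 543.1449321048182, 'cx': 326.1285998384645, 'cy': 244.20641434418582, 'xyz': array([ 273.81249133,   -5.5948938 , 1256.52176157]), 'attitude': array([-0.07993846,  0.71930618, -0.68614328,  0.07359252])}
{'fx': 371.64829954431775, 'fy': 371.64829954431775, 'cx': 319.8108468413597, 'cy': 237.1026890965199, 'xyz': array([203.16619206, 568.24000864, 373.2497276 ]), 'attitude': array([0.1159121 , 0.84120412, 0.52334591, 0.07105685])}
```

View pics/top0.png

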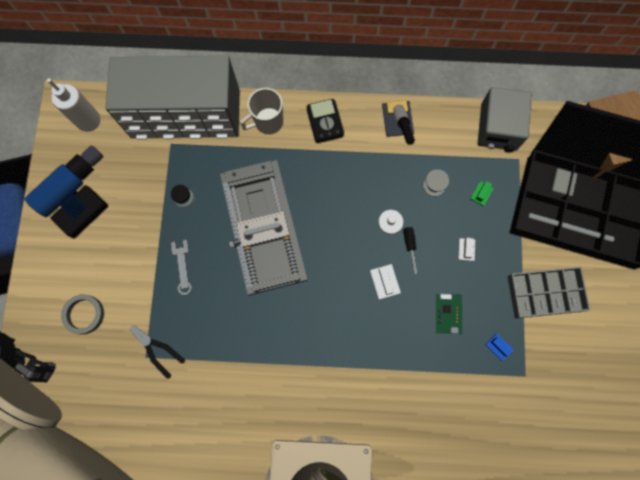

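View pics/scene0.png

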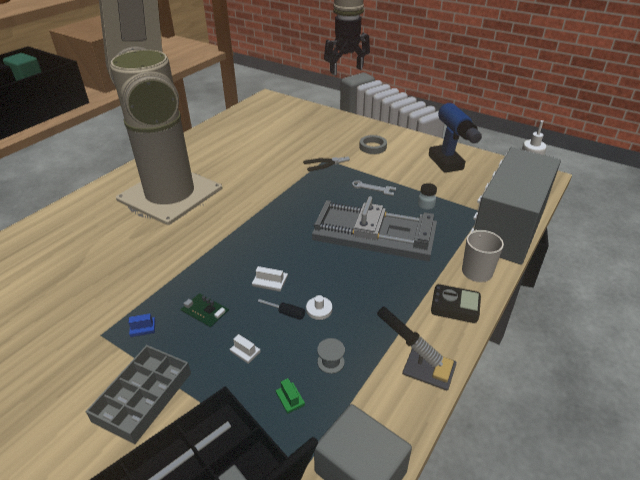

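Candidates for block_mid are the white blocks at top px (467,249) (small, rectangular), (386,281) (larger, rectangular) and (391,222) (round). The blue one (500,346) and green one (483,192) are look-alikes. The small white one should be the one to fit, so I'll measure it and confirm in a crop.

```bash
cat > h.py <<'E'
import numpy as np, cv2
from scipy.spatial.transform import Rotation as R
def rot(q): return R.from_quat(np.roll(q,-1))
def ray(ci,uv,fish=False):
    uv=np.atleast_2d(np.array(uv,float)); d=(uv-[ci['cx'],ci['cy']])/[ci['fx'],ci['fy']]
    if fish:
        r=np.linalg.norm(d,axis=1,keepdims=True)+1e-9; v=np.hstack([d/r*np.sin(r),np.cos(r)])
    else: v=np.hstack([d,np.ones((len(d),1))])
    return rot(ci['attitude']).apply(v)
def onz(ci,uv,z,fish=False):
    v=ray(ci,uv,fish); p=np.array(ci['xyz']); return p+v*((z-p[2])/v[:,2:])
def pix(ci,P,fish=False):
    v=rot(ci['attitude']).inv().apply(np.atleast_2d(np.array(P,float))-ci['xyz'])
    if fish:
        r=np.linalg.norm(v[:,:2],axis=1,keepdims=True); k=np.arctan2(r,v[:,2:])/(r+1e-9)
        return v[:,:2]*k*ci['fx']+[ci['cx'],ci['cy']]
    return v[:,:2]/v[:,2:]*ci['fx']+[ci['cx'],ci['cy']]
E
python3 - <<'E'
from bench import bot
from h import *
ci=bot.camera_info("top"); im=cv2.imread("pics/top0.png")
h=cv2.cvtColor(im,cv2.COLOR_BGR2HSV)
m=((h[...,2]>165)&(h[...,1]<40)).astype(np.uint8)
n,l,s,c=cv2.connectedComponentsWithStats(m)
for i in range(1,n):
    x,y,w,hh,a=s[i]
    if a>60 and 170<x<520 and 150<y<360:
        pts=np.argwhere(l==i)[:,::-1]
        P=onz(ci,pts,12)[:,:2].astype(np.float32); print(c[i],a,cv2.minAreaRect(P))
print("bed corners", onz(ci,[[221,171],[275,161],[305,283],[247,293]],22).round(0))
a=cv2.resize(im[155:300,210:315],None,fx=4,fy=4,interpolation=cv2.INTER_CUBIC)
b=cv2.resize(im[205:305,365:485],None,fx=3,fy=3,interpolation=cv2.INTER_CUBIC)
o=np.zeros((580,790,3),np.uint8); o[:,:420]=a; o[:300,425:785]=b; cv2.imwrite("pics/crop1.png",o)
E
```

```text
[390.62409639 220.93493976] 415 ((612.04638671875, -137.3541717529297), (54.118324279785156, 54.495609283447266), 1.523284673690796)
[262.39317507 227.6958457 ] 674 ((580.3173828125, 165.13418579101562), (55.80117416381836, 110.45240020751953), 17.1496639251709)
[461.1744186  248.94186047] 86 ((552.1415405273438, -303.5292053222656), (9.33339786529541, 48.02916717529297), 89.61476135253906)
[470.25       248.06707317] 164 ((554.078369140625, -324.545654296875), (18.682565689086914, 50.460018157958984), 89.36542510986328)
[385.0529695  281.09630819] 623 ((467.63397216796875, -127.62289428710938), (69.6063232421875, 51.792781829833984), 18.770986557006836)
bed corners [[714. 273.  22.]
 [746. 145.  22.]
 [453.  56.  22.]
 [424. 187.  22.]]
```

View pics/crop1.png

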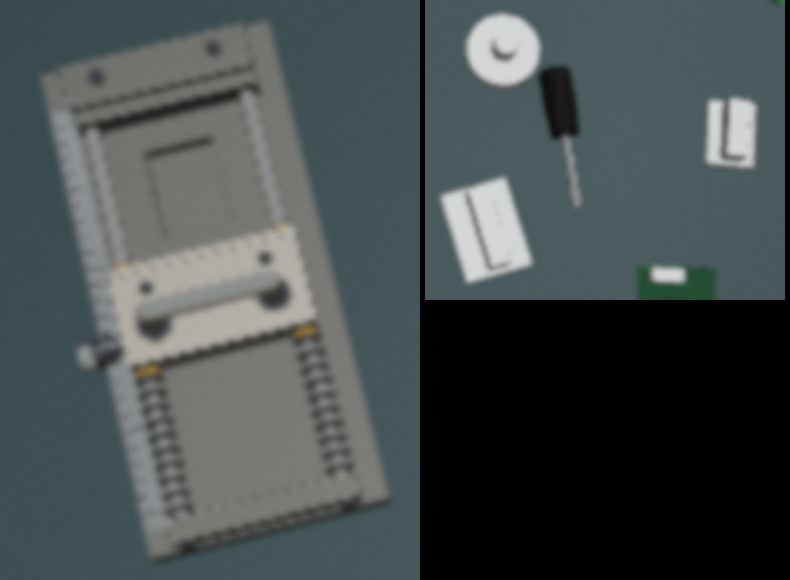

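The crop confirms it. The small white block (top px 467,249, foot about 50x36, rib along world x) is block_mid, and the large one (386,281) is block_wide. The bed's fixed jaw and pocket are at the far end, with the springs at the near end, so bed yaw is about 17° and +x points away from the robot. The pointer is on the left (+y) edge at crop (100,353).

```bash
cat > go.py <<'E'
import sys; from bench import bot; from h import *
# go.py x y z yaw_deg : tool y down, tool x along yaw (mod 180)
x,y,z,a=map(float,sys.argv[1:5]); o=bot.get_obs(); T=rot(o['tool_rot']); best=None
for k in (0,180):
    t=np.radians(a+k); X=np.array([np.cos(t),np.sin(t),0]); Y=np.array([0,0,-1.]); M=R.from_matrix(np.c_[X,Y,np.cross(X,Y)])
    rv=(T.inv()*M).as_rotvec()
    if best is None or np.linalg.norm(rv)<np.linalg.norm(best): best=rv
d=np.array([x,y,z])-o['position']
print("shift",T.inv().apply(d).round(1),"rotvec",best.round(4),"n",round(np.linalg.norm(d)/41.7,1),round(np.degrees(np.linalg.norm(best))/7.16,1))
print("tool axes",T.as_matrix().round(3).tolist(),"q6",o['qpos'][5].round(2))
E
python3 go.py 553 -319 170 91; python3 go.py 553 -319 170 0
```

```text
shift [-641.8   62.  -637.1] rotvec [-0.0005 -0.4743 -0.0016] n 21.7 3.8
tool axes [[0.441, -0.001, -0.897], [0.897, -0.001, 0.441], [-0.002, -1.0, 0.0]] q6 -0.09
shift [-641.8   62.  -637.1] rotvec [ 8.000e-04  1.114e+00 -1.600e-03] n 21.7 8.9
tool axes [[0.441, -0.001, -0.897], [0.897, -0.001, 0.441], [-0.002, -1.0, 0.0]] q6 -0.09
```

```bash
python3 -m creep '[[-642,0,-637,0,-0.474,0,50],[-642,0,-637,0,-0.474,0,50],[-642,0,-637,0,-0.474,0,50],[-642,0,-637,0,-0.474,0,50],[-642,0,-637,0,-0.474,0,50],[-642,0,-637,0,-0.474,0,50],[-642,0,-637,0,-0.474,0,50],[-642,0,-637,0,-0.474,0,50],[-642,0,-637,0,-0.474,0,50],[-642,0,-637,0,-0.474,0,50],[-642,0,-637,0,-0.474,0,50],[-642,0,-637,0,-0.474,0,50],[-642,0,-637,0,-0.474,0,50],[-642,0,-637,0,-0.474,0,50],[-642,0,-637,0,-0.474,0,50],[-642,0,-637,0,-0.474,0,50],[-642,0,-637,0,-0.474,0,50],[-642,0,-637,0,-0.474,0,50],[-642,0,-637,0,-0.474,0,50],[-642,0,-637,0,-0.474,0,50]]'; python3 go.py 553 -319 170 91
```

```text
clock: 1.77
position: [529.7, -251.1, 231.4]
tool_rot: [0.496, -0.496, -0.504, 0.504]
wrist_force: [0.1, 0.4, 1.2]
gripper_width: 42.4
shift [-68.4  61.4 -22.2] rotvec [-0.0005 -0.0006  0.0004] n 2.3 0.0
tool axes [[-0.017, -0.001, -1.0], [1.0, 0.0, -0.017], [0.0, -1.0, 0.001]] q6 -2.12
```

```bash
python3 -m creep '[[-68,61,-22,0,0,0,50],[-68,61,-22,0,0,0,50],[-68,61,-22,0,0,0,50],[-68,61,-22,0,0,0,50],[-68,61,-22,0,0,0,50]]'
python3 - <<'E'
from bench import bot
from h import *
o=bot.get_obs();ci=bot.camera_info("wrist");im=bot.read_camera("wrist");cv2.imwrite("pics/w1.png",im)
np.save("ci_w1.npy",ci,allow_pickle=True)
m=(cv2.cvtColor(im,cv2.COLOR_BGR2HSV)); m=((m[...,2]>150)&(m[...,1]<40)).astype(np.uint8)
n,l,s,c=cv2.connectedComponentsWithStats(m)
print(o['position'],pix(ci,[553,-319,36],True))
for i in range(1,n):
    if s[i][4]>150:
        p=np.argwhere(l==i)[:,::-1]
        print(c[i].round(0),s[i],[cv2.minAreaRect(onz(ci,p,z,True)[:,:2].astype(np.float32)) for z in(12,36)])
E
```

```text
clock: 2.18
position: [552.2, -316.0, 170.1]
tool_rot: [0.497, -0.495, -0.504, 0.504]
wrist_force: [0.6, 0.2, 0.5]
gripper_width: 42.6
[ 552.24097253 -315.98275424  170.11334841] [[315.84877698 227.02435975]]
[124. 116.] [  29   33  165  158 9625] [((457.71527099609375, -515.3527221679688), (108.7550277709961, 173.467529296875), 8.486392974853516), ((459.8289794921875, -499.55194091796875), (100.06755828857422, 159.6107635498047), 8.486407279968262)]
[380.  86.] [365  79  31  15 396] [((441.4142150878906, -269.3515319824219), (10.966690063476562, 24.50163459777832), 0.5843195915222168), ((444.830078125, -273.2016296386719), (10.09067153930664, 22.544408798217773), 0.5844401121139526)]
[530. 134.] [ 498   91   62   88 3683] [((470.2575988769531, -129.127685546875), (73.2468490600586, 55.59585952758789), 17.806142807006836), ((471.3694152832031, -144.17901611328125), (67.3957748413086, 51.15481185913086), 17.806180953979492)]
[464. 183.] [459 151  12  65 416] [((518.3745727539062, -192.72068786621094), (56.225830078125, 6.774733543395996), 10.207071304321289), ((515.6427001953125, -202
[... 1055 characters left out ...]
[ 99 289  63  30 605] [((637.9098510742188, -502.9300842285156), (71.72589111328125, 11.089192390441895), 75.49005126953125), ((625.62939453125, -488.1217041015625), (65.99634552001953, 10.203311920166016), 75.49004364013672)]
[370. 369.] [364 355  14  31 238] [((703.0703125, -264.8785095214844), (11.529669761657715, 37.33421325683594), 82.22691345214844), ((685.5849609375, -269.0859680175781), (10.608662605285645, 34.35198211669922), 82.22686004638672)]
[377. 386.] [369 378  16  15 154] [((722.487548828125, -255.89898681640625), (13.163424491882324, 18.76679801940918), 86.81395721435547), ((703.4510498046875, -260.8237609863281), (12.111919403076172, 17.267715454101562), 86.81397247314453)]
```

View pics/w1.png

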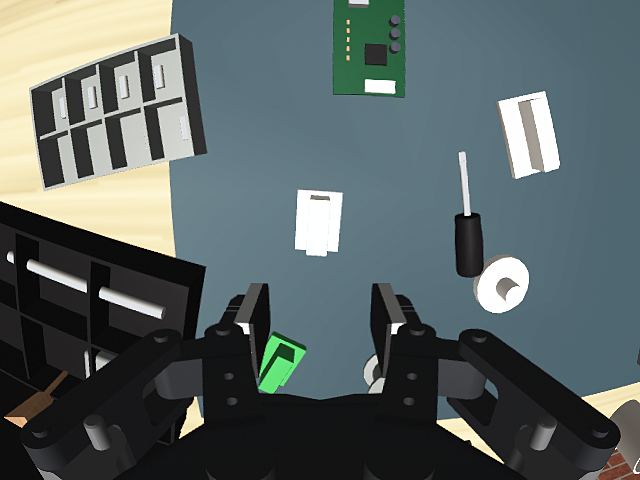

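The wrist view shows the block's foot corners at (299,189), (342,192), (338,251) and (295,249), with the rib leaning to (306–330, 200–256). The green look-alike (280,362) is well away from the block.

```bash
python3 - <<'E'
from h import *
ci=np.load("ci_w1.npy",allow_pickle=True).item()
F=onz(ci,[[299,189],[342,192],[338,251],[295,249]],12,True)[:,:2]; print(F.round(1),F.mean(0))
T=onz(ci,[[309,201],[331,202],[327,256],[306,254]],36,True)[:,:2]; print(T.round(1),T.mean(0))
for Q in(F,T):
    d=(Q[3]-Q[0]+Q[2]-Q[1]); print(np.degrees(np.arctan2(d[1],d[0])))
print(cv2.imread("pics/w1.png")[195:215:2,320].mean(1))
E
python3 go.py 552.5 -318 41 87.5
```

```text
[[ 527.2 -333.3]
 [ 529.1 -298.2]
 [ 579.7 -300.1]
 [ 578.4 -336.6]] [ 553.60646308 -317.01752912]
[[ 532.8 -324.4]
 [ 533.4 -307.8]
 [ 576.3 -310. ]
 [ 574.9 -326.4]] [ 554.32635382 -317.16365264]
-2.9240742846389574
-2.807246367563957
[244.33333333 119.33333333  87.33333333 255.         254.66666667
 254.66666667 254.66666667 254.66666667 254.66666667 254.66666667]
shift [ -2.3 130.8   0.6] rotvec [0.0003 0.0611 0.0003] n 3.1 0.5
tool axes [[-0.017, 0.0, -1.0], [1.0, 0.0, -0.017], [0.0, -1.0, -0.0]] q6 -2.19
```

```bash
python3 -m creep '[[-1,100,-2,0,0.068,0,50],[-1,100,-2,0,0.068,0,50],[-1,100,-2,0,0.068,0,50],[-1,130,-2,0,0.068,0,50],[-1,130,-2,0,0.068,0,50],[-1,130,-2,0,0.068,0,50],[-1,130,-2,0,0.068,0,10],[-1,130,-2,0,0.068,0,10],[-1,130,-2,0,0.068,0,10],[-1,130,-2,0,0.068,0,10],[-1,130,-2,0,0.068,0,10],[-1,130,-2,0,0.068,0,10]]'
```

```text
clock: 3.23
position: [555.1, -317.7, 41.6]
tool_rot: [-0.512, 0.513, 0.487, -0.487]
wrist_force: [-0.3, -0.3, 0.5]
gripper_width: 8.4
```

Run:
```python
from bench import bot
import cv2
print(bot.get_obs()['wrist_force'],bot.get_obs()['gripper_width'])
im=bot.read_camera("wrist");cv2.imwrite("pics/w2.png",im[150:450,150:500])
s=bot.read_camera("scene");cv2.imwrite("pics/s2.png",cv2.resize(s[250:400,170:370],None,fx=3,fy=3))
```

```text
[-0.32993946 -0.28767982  0.48990332] 8.435070901729876
```

View pics/w2.png

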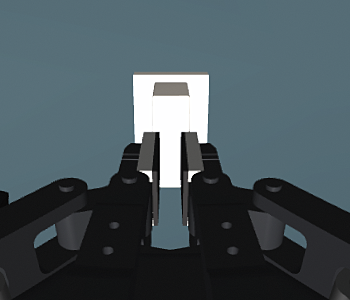

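Run:
```python
from bench import bot
from h import *
ci=bot.camera_info("wrist"); print(ci['xyz'],bot.get_obs()['position'])
print(onz(ci,[[284,224],[359,224],[285,289],[360,289]],12,True).round(1))
print(onz(ci,[[303,247],[339,247],[308,337],[335,337]],36,True).round(1))
for z in (20,36,41.6): print(z,pix(ci,[[555,-317.7,z],[555,-317.7-4.2,z],[566,-317.7,z],[544,-317.7,z]],True).round(0).tolist())
```

```text
[ 486.60701832 -314.28326011  183.31640449] [ 554.85699922 -317.58401462   41.10736085]
[[ 527.1 -333.4   12. ]
 [ 529.  -297.8   12. ]
 [ 560.7 -335.7   12. ]
 [ 562.7 -298.    12. ]]
[[ 531.7 -323.6   36. ]
 [ 532.5 -308.7   36. ]
 [ 574.9 -324.3   36. ]
 [ 575.5 -312.    36. ]]
20 [[320.0, 283.0], [311.0, 284.0], [321.0, 304.0], [319.0, 261.0]]
36 [[320.0, 297.0], [311.0, 298.0], [321.0, 320.0], [319.0, 274.0]]
41.6 [[320.0, 303.0], [310.0, 303.0], [321.0, 326.0], [319.0, 279.0]]
```

View pics/s2.png

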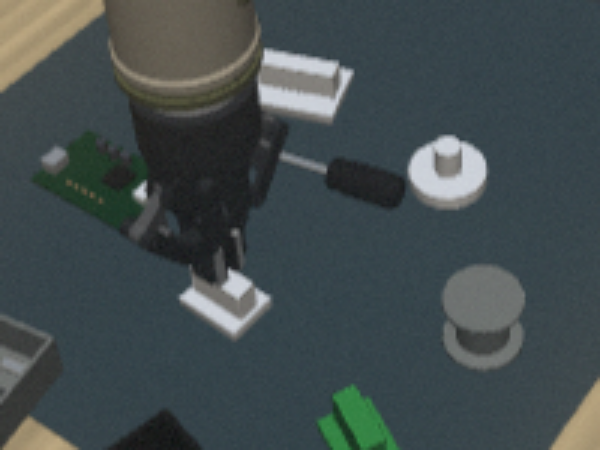

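The fingers closed to 8.4 mm, so they didn't take the 16 mm rib. It looks as if the tips ended above it. I'll check their real height from the pad pixels in w1, where the inner tip corners are at (268,284) and (372,284).

Run:
```python
from h import *
ci=np.load("ci_w1.npy",allow_pickle=True).item(); tcp=np.array([552.2,-316,170.1])
v=ray(ci,[[268,284],[372,284],[250,286],[388,284]],True); print(ci['xyz'])
# left/right inner corners separated by 42.6 along y: same depth s
for a,b,w in((0,1,42.6),):
    s=w/abs(v[a,1]-v[b,1]); print((ci['xyz']+s*v[a]-tcp).round(1),(ci['xyz']+s*v[b]-tcp).round(1))
im=cv2.imread("pics/w1.png"); cv2.imwrite("pics/w1c.png",cv2.resize(im[265:405,200:440],None,fx=3.3,fy=3.3,interpolation=cv2.INTER_CUBIC))
```

```text
[ 484.17618827 -317.5496788   312.44644247]
[ -8.9 -21.6   2.5] [-9.6 21.   2.6]
```

View pics/w1c.png

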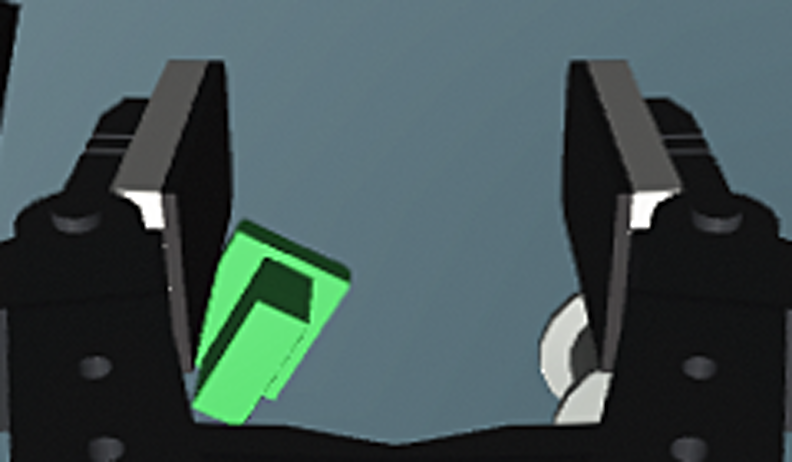

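Run:
```python
from bench import bot
from h import *
ci=bot.camera_info("scene")
for x in (544,555,566):
  for z in (20,30,40,50): print(x,z,((pix(ci,[[x,-322,z],[x,-336,z],[x,-313,z]])-[170,250])*3).round(0).tolist())
print('rib top corners',((pix(ci,[[576,-326,36],[576,-310,36],[533,-324,36],[533,-308,36]])-[170,250])*3).round(0).tolist())
```

```text
544 20 [[205.0, 284.0], [191.0, 298.0], [213.0, 275.0]]
544 30 [[203.0, 275.0], [189.0, 289.0], [212.0, 266.0]]
544 40 [[201.0, 265.0], [187.0, 279.0], [210.0, 256.0]]
544 50 [[200.0, 255.0], [185.0, 269.0], [209.0, 246.0]]
555 20 [[217.0, 292.0], [203.0, 306.0], [226.0, 283.0]]
555 30 [[216.0, 282.0], [202.0, 296.0], [225.0, 273.0]]
555 40 [[214.0, 272.0], [200.0, 286.0], [223.0, 263.0]]
555 50 [[212.0, 262.0], [198.0, 277.0], [221.0, 253.0]]
566 20 [[230.0, 299.0], [216.0, 313.0], [239.0, 290.0]]
566 30 [[228.0, 289.0], [214.0, 304.0], [237.0, 280.0]]
566 40 [[227.0, 280.0], [213.0, 294.0], [236.0, 270.0]]
566 50 [[225.0, 270.0], [211.0, 284.0], [234.0, 261.0]]
rib top corners [[235.0, 294.0], [251.0, 278.0], [187.0, 264.0], [203.0, 248.0]]
```

Both views put the fingertips about level with the TCP, not 22 mm ahead of it, so the fingers closed above the rib. I'll open, go 24 mm lower and grip again.

```bash
python3 -m creep '[[0,0,0,0,0,0,50],[0,0,0,0,0,0,50],[0,0,0,0,0,0,50],[0,0,0,0,0,0,50],[0,12,0,0,0,0,50],[0,24,0,0,0,0,50],[0,24,0,0,0,0,50],[0,24,0,0,0,0,50],[0,24,0,0,0,0,5],[0,24,0,0,0,0,5],[0,24,0,0,0,0,5],[0,24,0,0,0,0,5],[0,24,0,0,0,0,5],[0,24,0,0,0,0,5]]'
```

```text
clock: 4.5
position: [555.2, -317.7, 17.5]
tool_rot: [-0.512, 0.513, 0.487, -0.487]
wrist_force: [0.4, -0.5, 2.7]
gripper_width: 14.6
```

```bash
python3 -m creep '[[0,-40,0,0,0,0,5],[0,-80,0,0,0,0,5],[0,-120,0,0,0,0,5],[0,-155,0,0,0,0,5],[0,-155,0,0,0,0,5]]'; python3 go.py 695 198.5 172 106.8
```

```text
clock: 4.92
position: [558.8, -320.1, 182.4]
tool_rot: [-0.508, 0.517, 0.488, -0.486]
wrist_force: [1.8, 0.1, 1.9]
gripper_width: 14.8
shift [ 524.9    7.8 -109.6] rotvec [ 0.0107 -0.3439 -0.0094] n 12.9 2.8
tool axes [[0.051, 0.012, -0.999], [0.999, -0.008, 0.051], [-0.007, -1.0, -0.012]] q6 -2.12
```

```bash
python3 -m creep '[[40,0,-9,0,-0.1,0,5],[80,0,-17,0,-0.2,0,5],[120,0,-26,0,-0.3,0,5],[160,0,-35,0,-0.344,0,5],[200,0,-43,0,-0.344,0,5],[240,0,-52,0,-0.344,0,5],[280,0,-61,0,-0.344,0,5],[320,0,-69,0,-0.344,0,5],[360,0,-78,0,-0.344,0,5],[400,0,-87,0,-0.344,0,5],[440,0,-95,0,-0.344,0,5],[480,0,-104,0,-0.344,0,5],[510,0,-111,0,-0.344,0,5],[523,0,-113,0,-0.344,0,5],[523,0,-113,0,-0.344,0,5],[523,0,-113,0,-0.344,0,5],[523,0,-113,0,-0.344,0,5]]'
python3 - <<'E'
from bench import bot
from h import *
ci=bot.camera_info("wrist");im=bot.read_camera("wrist");cv2.imwrite("pics/w3.png",im); np.save("ci_w3.npy",ci,allow_pickle=True)
b=np.array([584,165.]);t=np.radians(16.8);u=np.array([np.cos(t),np.sin(t)]);v=np.array([-u[1],u[0]])
P=[[*(b+u*(60+sx*27.5)+v*sy*20.5),22] for sx,sy in((-1,-1),(-1,1),(1,1),(1,-1))]
print(pix(ci,P,True).round(0).tolist(), bot.get_obs()['position'],bot.get_obs()['gripper_width'])
E
```

```text
clock: 6.33
position: [694.1, 197.7, 171.6]
tool_rot: [0.422, -0.422, -0.567, 0.568]
wrist_force: [0.1, -1.0, -0.3]
gripper_width: 14.9
[[294.0, 118.0], [347.0, 118.0], [347.0, 188.0], [295.0, 188.0]] [694.19936648 197.31102912 171.80467407] 14.760570760834938
```

View pics/w3.png

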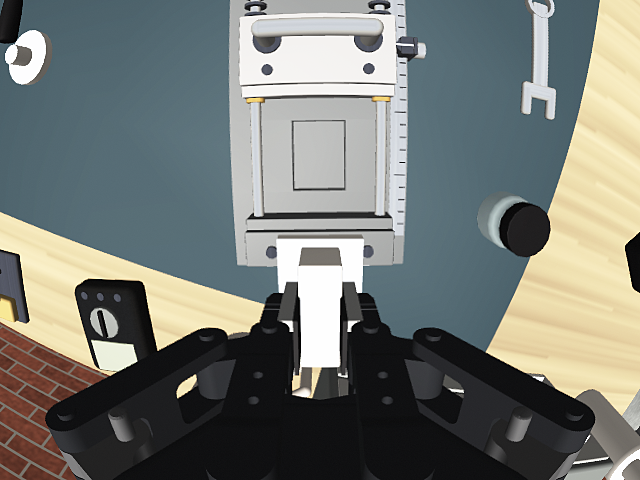

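The block is held square, with its foot edge at (277–363,238). The pocket corners are at (292,121), (344,121), (345,190) and (293,189), the pointer at about (410,47), and the handle bar at (254–385,28).

Run:
```python
from h import *
ci=np.load("ci_w3.npy",allow_pickle=True).item()
Q=onz(ci,[[292,121],[344,121],[345,190],[293,189]],22,True)[:,:2]; c=Q.mean(0)
d=Q[3]-Q[0]+Q[2]-Q[1]; print("pocket",c,np.degrees(np.arctan2(d[1],d[0])),np.linalg.norm(Q[3]-Q[0]),np.linalg.norm(Q[1]-Q[0]))
E1=onz(ci,[[231,150],[237,262],[405,262],[408,150]],22,True)[:,:2]; print("bed edges",E1.round(1).tolist())
T=np.array([694.15,197.5]);u=np.array([np.cos(.2932),np.sin(.2932)]);v=np.array([-u[1],u[0]])
F=onz(ci,[[277,239],[363,239]],166,True)[:,:2]-T; print("foot -x edge rel TCP",(F@u).round(1),(F@v).round(1))
B=onz(ci,[[300,265],[343,265],[300,366],[341,366]],190,True)[:,:2]-T; print("rib",(B@u).round(1),(B@v).round(1))
```

```text
pocket [643.60425185 181.17012128] 17.498764903523096 53.790243502465316 40.268587212731944
bed edges [[658.3, 113.1], [747.9, 140.3], [707.0, 276.6], [618.0, 247.6]]
foot -x edge rel TCP [-26.2 -26.2] [-17.8  17.9]
rib [-23.5 -23.4  20.   20. ] [-7.   8.2 -8.   8.4]
```

```bash
python3 go.py 644.8 181.6 46 107.3
```

```text
shift [ -0.8 125.8  51.8] rotvec [-0.0006 -0.0103 -0.0005] n 3.3 0.1
tool axes [[-0.288, -0.0, -0.958], [0.958, -0.001, -0.288], [-0.0, -1.0, 0.001]] q6 -1.66
```

```bash
python3 -m creep '[[-0.8,0,30,0,-0.01,0,5],[-0.8,0,52,0,-0.01,0,5],[-0.8,0,52,0,-0.01,0,5],[-0.8,40,52,0,-0.01,0,5],[-0.8,80,52,0,-0.01,0,5],[-0.8,110,52,0,-0.01,0,5],[-0.8,126,52,0,-0.01,0,5],[-0.8,126,52,0,-0.01,0,5],[-0.8,126,52,0,-0.01,0,5],[-0.8,126,52,0,-0.01,0,5]]'
python3 - <<'E'
from bench import bot
from h import *
o=bot.get_obs();ci=bot.camera_info("wrist");im=bot.read_camera("wrist"); np.save("ci_w4.npy",ci,allow_pickle=True)
print(o['position'],o['wrist_force'])
cv2.imwrite("pics/w4.png",im);cv2.imwrite("pics/w4c.png",cv2.resize(im[170:370,220:420],None,fx=3,fy=3,interpolation=cv2.INTER_CUBIC))
E
```

```text
clock: 7.22
position: [646.4, 182.8, 48.3]
tool_rot: [-0.418, 0.42, 0.57, -0.569]
wrist_force: [0.6, -0.1, -0.1]
gripper_width: 14.7
[646.42887723 182.75661715  48.33773136] [ 0.58293685 -0.12410862 -0.06114926]
```

View pics/w4c.png

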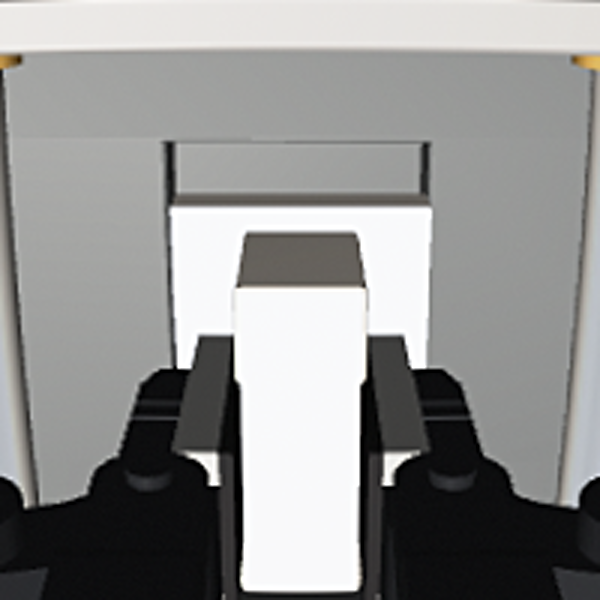

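```bash
python3 - <<'E'
from bench import bot
from h import *
ci=np.load("ci_w4.npy",allow_pickle=True).item(); T=np.array([646.4,182.75]);t=np.radians(17.3);u=np.array([np.cos(t),np.sin(t)]);v=np.array([-u[1],u[0]])
P=onz(ci,[[274.3,217.3],[363.7,217.3]],22,True)[:,:2]-T
F=onz(ci,[[276.5,239],[364,239]],42.5,True)[:,:2]-T
for Q in(P,F): print((Q@u).round(1),(Q@v).round(1),np.degrees(np.arctan2((Q@u)[0]-(Q@u)[1],(Q@v)[1]-(Q@v)[0])).round(2))
print("pocket centre rel",(P@u).mean()+27.5,(P@v).mean(),"block",(F@u).mean()+25,(F@v).mean())
o=bot.get_obs();print(o['position'],o['clock'])
E
python3 go.py 644.8 181.6 46 107.3
```

```text
[-30.7 -30.7] [-21.4  20.3] -0.06
[-26.1 -26.1] [-18.2  18.2] -0.05
pocket centre rel -3.2142028384730494 -0.576609790236926 block -1.102441783546503 -0.01094446893746337
[646.88676568 183.08321935  49.01255341] 7.2667
shift [-0.8  3.   2.4] rotvec [ 0.0044  0.0004 -0.0005] n 0.1 0.0
tool axes [[-0.298, 0.004, -0.955], [0.955, 0.001, -0.298], [-0.0, -1.0, -0.004]] q6 -1.67
```

```bash
python3 -m creep '[[0,0,0,0,0,0,5],[0,0,0,0,0,0,5],[0,0,0,0,0,0,5],[0,0,0,0,0,0,5]]'; python3 go.py 644.7 181.6 46 107.3
```

```text
clock: 7.6
position: [645.2, 183.4, 46.8]
tool_rot: [-0.418, 0.419, 0.57, -0.569]
wrist_force: [-0.6, 0.7, -0.4]
gripper_width: 14.6
shift [-1.6  0.8  1. ] rotvec [ 0.0011  0.0014 -0.0001] n 0.0 0.0
tool axes [[-0.299, 0.001, -0.954], [0.954, 0.0, -0.299], [-0.0, -1.0, -0.001]] q6 -1.67
```

```bash
python3 -m creep '[[-1.2,0,0.7,0,0,0,5],[-1.2,2,0.7,0,0,0,5],[-1.2,4,0.7,0,0,0,5],[-1.2,6,0.7,0,0,0,5],[-1.2,8,0.7,0,0,0,5],[-1.2,10,0.7,0,0,0,5],[-1.2,12,0.7,0,0,0,5],[-1.2,12,0.7,0,0,0,5]]'; python3 go.py 644.7 181.6 28 107.3
```

```text
clock: 8.27
position: [644.0, 181.9, 33.2]
tool_rot: [0.419, -0.418, -0.57, 0.57]
wrist_force: [-0.2, -0.1, -0.4]
gripper_width: 14.5
shift [-0.5  5.2 -0.6] rotvec [-0.0011  0.0013  0.0001] n 0.1 0.0
tool axes [[-0.299, -0.001, -0.954], [0.954, -0.0, -0.299], [0.0, -1.0, 0.001]] q6 -1.68
```

```bash
python3 -m creep '[[-0.3,1.5,-0.3,0,0,0,5],[-0.3,3,-0.3,0,0,0,5],[-0.3,4.5,-0.3,0,0,0,5],[-0.3,6,-0.3,0,0,0,5],[-0.3,7,-0.3,0,0,0,5],[-0.3,8,-0.3,0,0,0,5],[-0.3,8,-0.3,0,0,0,5],[-0.3,8,-0.3,0,0,0,5]]'
```

```text
clock: 8.93
position: [645.2, 181.8, 27.5]
tool_rot: [-0.419, 0.419, 0.57, -0.57]
wrist_force: [-3.6, -1.3, 9.4]
gripper_width: 14.8
```

```bash
python3 -m creep '[[0,1.5,0,0,0,0,5],[0,3,0,0,0,0,5],[0,3,0,0,0,0,5],[0,3,0,0,0,0,5]]'; python3 -m creep '[[0,-4,0,0,0,0,35],[0,-4,0,0,0,0,35],[0,-4,0,0,0,0,35],[0,-4,0,0,0,0,35],[0,-34,0,0,0,0,35],[0,-64,0,0,0,0,35],[0,-100,0,0,0,0,35],[0,-130,0,0,0,0,35],[0,-150,0,0,0,0,35],[0,-150,0,0,0,0,35],[0,-150,0,0,0,0,35],[0,-150,0,0,0,0,35]]'
```

```text
clock: 9.27
position: [646.1, 182.0, 27.5]
tool_rot: [-0.418, 0.419, 0.57, -0.569]
wrist_force: [-13.1, -3.3, 27.8]
gripper_width: 15.0
clock: 10.27
position: [644.1, 181.6, 171.4]
tool_rot: [0.419, -0.418, -0.569, 0.57]
wrist_force: [-0.6, -0.5, 0.4]
gripper_width: 29.9
```

Run:
```python
from bench import bot
from h import *
o=bot.get_obs();ci=bot.camera_info("wrist");im=bot.read_camera("wrist"); np.save("ci_w5.npy",ci,allow_pickle=True)
print(o['position'])
cv2.imwrite("pics/w5.png",im);cv2.imwrite("pics/w5c.png",cv2.resize(im[60:260,215:445],None,fx=3,fy=3,interpolation=cv2.INTER_CUBIC))
```

```text
[644.13065733 181.59639939 171.43925785]
```

View pics/w5c.png

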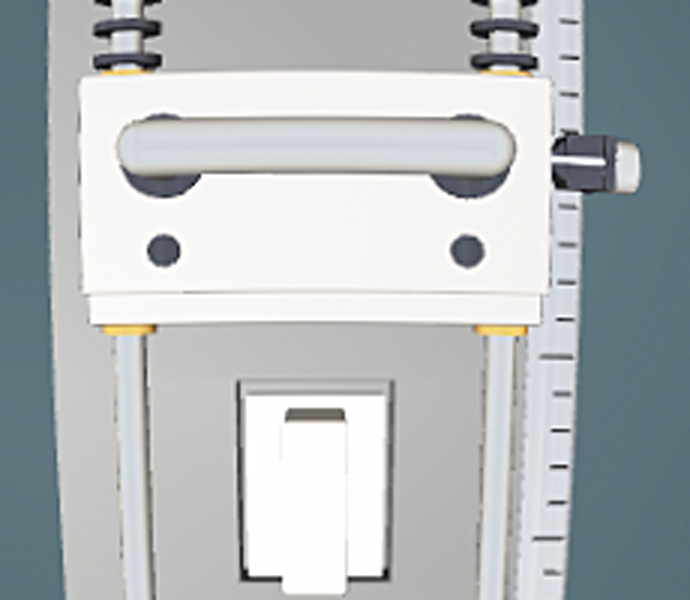

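The block sits flush in the pocket, with foot and pocket edges concentric at crop (245–390, 381–580). The pointer tip is at crop (553,160), the ledge front at (545,323), and the bar runs along y≈147 from x=120 to 515.

Run:
```python
from h import *
ci=np.load("ci_w5.npy",allow_pickle=True).item(); t=np.radians(17.3);u=np.array([np.cos(t),np.sin(t)]);v=np.array([-u[1],u[0]]);P=np.array([643.5,181.3])
f=lambda p,z:(lambda q:((q@u).round(1),(q@v).round(1)))(onz(ci,np.array(p)/3+[215,60],z,True)[:,:2]-P)
print("cam",(ci['xyz'][:2]-P)@u,ci['xyz'][2])
for z in(22,30,38):print("tip",z,f([[553,160]],z))
print("face",f([[92,323],[318,326],[543,323]],46))
print("jaw back top",f([[85,78],[550,78]],54))
print("bar",f([[122,147],[318,147],[513,147]],84),f([[318,121],[318,173]],84))
```

```text
cam -67.40891036427821 313.78964866362287
tip 22 (array([-87.]), array([62.2]))
tip 30 (array([-86.5]), array([60.5]))
tip 38 (array([-85.9]), array([58.8]))
face (array([-45.5, -44.1, -45.5]), array([-54.1,   0.8,  55.4]))
jaw back top (array([-104.3, -104.4]), array([-53.3,  54.6]))
bar (array([-85.1, -84.4, -85.2]), array([-39.5,   0.6,  40.5])) (array([-89.8, -79. ]), array([0.6, 0.6]))
```

```bash
python3 go.py 562.2 156.5 140 17.3; python3 -m creep '[[0,0,20,0,0.12,0,50],[0,0,40,0,0.24,0,50],[0,0,60,0,0.36,0,50],[0,0,75,0,0.48,0,50],[0,0,85,0,0.6,0,50],[0,0,85,0,0.72,0,50],[0,0,85,0,0.84,0,50],[0,0,85,0,0.96,0,50],[0,0,85,0,1.08,0,50],[0,0,85,0,1.2,0,50],[0,10,85,0,1.32,0,50],[0,20,85,0,1.44,0,50],[0,30,85,0,1.56,0,50],[0,30,85,0,1.57,0,50],[0,30,85,0,1.57,0,50],[0,30,85,0,1.57,0,50],[0,30,85,0,1.57,0,50]]'; python3 go.py 562.2 156.5 67 17.3
```

```text
shift [ 0.5 30.9 85.2] rotvec [-0.0023 -1.5696  0.0029] n 2.2 12.6
tool axes [[-0.299, -0.003, -0.954], [0.954, -0.001, -0.299], [0.0, -1.0, 0.003]] q6 -1.68
clock: 11.73
position: [563.9, 156.4, 143.3]
tool_rot: [0.699, -0.699, -0.108, 0.108]
wrist_force: [0.3, -1.0, -0.2]
gripper_width: 42.7
shift [-1.6 76.3  0.6] rotvec [0.     0.0051 0.0003] n 1.8 0.0
tool axes [[0.953, 0.0, -0.302], [0.302, 0.0, 0.953], [0.0, -1.0, -0.0]] q6 -0.12
```

```bash
python3 -m creep '[[-1.5,30,0.5,0,0.005,0,50],[-1.5,55,0.5,0,0.005,0,50],[-1.5,72,0.5,0,0.005,0,50],[-1.5,76,0.5,0,0.005,0,50],[-1.5,76,0.5,0,0.005,0,50],[-1.5,76,0.5,0,0.005,0,50],[-1.5,76,0.5,0,0.005,0,2],[-1.5,76,0.5,0,0.005,0,2],[-1.5,76,0.5,0,0.005,0,2],[-1.5,76,0.5,0,0.005,0,2],[-1.5,76,0.5,0,0.005,0,2],[-1.5,76,0.5,0,0.005,0,2],[-1.5,76,0.5,0,0.005,0,2]]'; python3 go.py 562.2 156.5 67 17.3
```

```text
clock: 12.82
position: [562.4, 156.3, 68.9]
tool_rot: [-0.699, 0.699, 0.106, -0.105]
wrist_force: [-6.2, -1.8, 9.4]
gripper_width: 9.9
shift [-0.1  1.9  0.2] rotvec [ 0.0004 -0.0026  0.0005] n 0.0 0.0
tool axes [[0.956, 0.001, -0.295], [0.295, -0.0, 0.956], [0.001, -1.0, -0.0]] q6 -0.12
```

Run:
```python
from bench import bot
from h import *
o=bot.get_obs();ci=bot.camera_info("wrist");im=bot.read_camera("wrist"); np.save("ci_w6.npy",ci,allow_pickle=True)
print(o['position'],o['wrist_force'],o['gripper_width'],o['clock'])
cv2.imwrite("pics/w6.png",im);s=bot.read_camera("scene");cv2.imwrite("pics/s6.png",s)
a=cv2.resize(im[100:400,170:510],None,fx=1.3,fy=1.3,interpolation=cv2.INTER_CUBIC)
b=cv2.resize(s[185:265,305:445],None,fx=2.5,fy=2.5,interpolation=cv2.INTER_CUBIC)
c=np.zeros((a.shape[0],a.shape[1]+b.shape[1],3),np.uint8);c[:,:a.shape[1]]=a;c[:b.shape[0],a.shape[1]:]=b;print(c.shape,a.shape);cv2.imwrite("pics/c6.png",c)
```

```text
[562.35240595 156.30320757  68.87866128] [-6.2418621  -1.84345355  9.36278972] 9.8821170558131 12.8167
(390, 792, 3) (390, 442, 3)
```

View pics/c6.png

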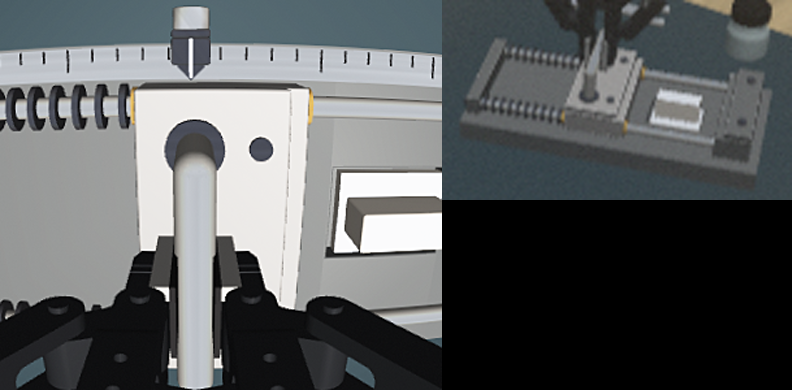

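The fingers straddle the bar. The pointer tip is at crop (191,77) and the ledge front's +y end is at about (308,90).

Run:
```python
from h import *
ci=np.load("ci_w6.npy",allow_pickle=True).item(); t=np.radians(17.3);u=np.array([np.cos(t),np.sin(t)]);v=np.array([-u[1],u[0]]);P=np.array([643.5,181.3])
im=cv2.imread("pics/w6.png")
f=lambda p,z:(lambda q:((q@u).round(1),(q@v).round(1)))(onz(ci,np.array(p),z,True)[:,:2]-P)
for z in(22,30,38,46):print("tip",z,f([[316.9,159.2]],z))
print("face",f([[406.9,168],[406.9,175],[406.5,190]],46))
print("pix of jaw_face exp",pix(ci,[[*(P-45*u+55*v),46]],True))
print(im[176,395:420].mean(1).astype(int)); print(im[190,395:420].mean(1).astype(int))
print((np.array([562.35,156.3])-P)@u)
```

```text
tip 22 (array([-86.3]), array([56.4]))
tip 30 (array([-86.2]), array([56.9]))
tip 38 (array([-86.2]), array([57.5]))
tip 46 (array([-86.1]), array([58.]))
face (array([-45.5, -45.4, -45.3]), array([54.5, 51.3, 44.4]))
pix of jaw_face exp [[408.04646976 166.82575816]]
[240 237 237 237 237 237 237 237 237 237 239 237 202 168 172 177 163 164
 163 163 162 162 161 161 160]
[237 237 236 236 236 237 237 236 237 237 241 234 184 172 176 166 154 150
 149 148 147 147 146 145 144]
-84.91321073159664
```

```bash
python3 -m creep '[[-3,0,0,0,0,0,2],[-6,-1,0,0,0,0,2],[-9,-1,0,0,0,0,2],[-12,-1,0,0,0,0,2],[-15,-1,0,0,0,0,2],[-18,-1,0,0,0,0,2],[-21,-1,0,0,0,0,2],[-24,-1,0,0,0,0,2],[-27,-1,0,0,0,0,2],[-30,-1,0,0,0,0,2],[-33,-1,0,0,0,0,2],[-36,-1,0,0,0,0,2],[-38,-1,0,0,0,0,2],[-40,-1,0,0,0,0,2],[-41,-1,0,0,0,0,2],[-41,-1,0,0,0,0,2],[-41,-1,0,0,0,0,2],[-41,-1,0,0,0,0,2]]'
cat > chk.py <<'E'
import sys
from bench import bot
from h import *
n=sys.argv[1]; o=bot.get_obs();ci=bot.camera_info("wrist");im=bot.read_camera("wrist");cv2.imwrite(f"pics/{n}.png",im); np.save(f"ci_{n}.npy",ci,allow_pickle=True)
t=np.radians(17.3);u=np.array([np.cos(t),np.sin(t)]);v=np.array([-u[1],u[0]]);P=np.array([643.5,181.3])
print(o['position'],o['wrist_force'],o['gripper_width'],"tcp u,v",(o['position'][:2]-P)@u,(o['position'][:2]-P)@v)
# ledge front near +y end: strongest bright->dark step at v=44..52, z=46
r=np.arange(-130,-35,.1); out=[]
for w in (42,44,46,48,50,52):
    q=pix(ci,[[*(P+a*u+w*v),46] for a in r],True).astype(np.float32)
    g=cv2.GaussianBlur(cv2.remap(cv2.cvtColor(im,cv2.COLOR_BGR2GRAY),q[None,:,0],q[None,:,1],cv2.INTER_LINEAR),(15,1),0)[0].astype(float)
    d=g[8:]-g[:-8]; out.append(round(float(r[np.argmin(d)]+.4),1))
print("face u",out)
for w in (57,) : print("tip pix exp",pix(ci,[[*(P-86.2*u+w*v),34]],True).round(1))
E
python3 chk.py w7
```

```text
clock: 14.42
position: [525.0, 144.7, 69.0]
tool_rot: [0.699, -0.699, -0.107, 0.104]
wrist_force: [9.2, 2.3, -6.6]
gripper_width: 9.6
[524.95688121 144.67744435  68.99790642] [ 9.20126288  2.3278058  -6.55944887] 9.55439746562789 tcp u,v -124.07095074839998 0.2859645133686261
face u [-84.7, -84.7, -84.5, -84.7, -84.7, -83.0]
tip pix exp [[397.9 160.4]]
```

```bash
python3 -m creep '[[-0.8,0,0,0,0,0,2],[-1.6,0,0,0,0,0,2],[-1.6,0,0,0,0,0,2],[-1.6,0,0,0,0,0,2],[-1.6,0,0,0,0,0,2]]'; python3 chk.py w8
python3 - <<'E'
import cv2
cv2.imwrite("pics/w8c.png",cv2.resize(cv2.imread("pics/w8.png")[110:230,290:450],None,fx=5,fy=5,interpolation=cv2.INTER_CUBIC))
E
```

```text
clock: 14.88
position: [523.6, 144.3, 69.0]
tool_rot: [0.699, -0.699, -0.107, 0.103]
wrist_force: [9.4, 3.3, -7.5]
gripper_width: 9.6
[523.59419449 144.28122542  69.02500457] [ 9.35476429  3.29406908 -7.46179305] 9.596956071227197 tcp u,v -125.48981615933243 0.3128989952483417
face u [-86.1, -86.1, -85.9, -86.1, -86.2, -84.5]
tip pix exp [[400.8 160.5]]
```

View pics/w8c.png

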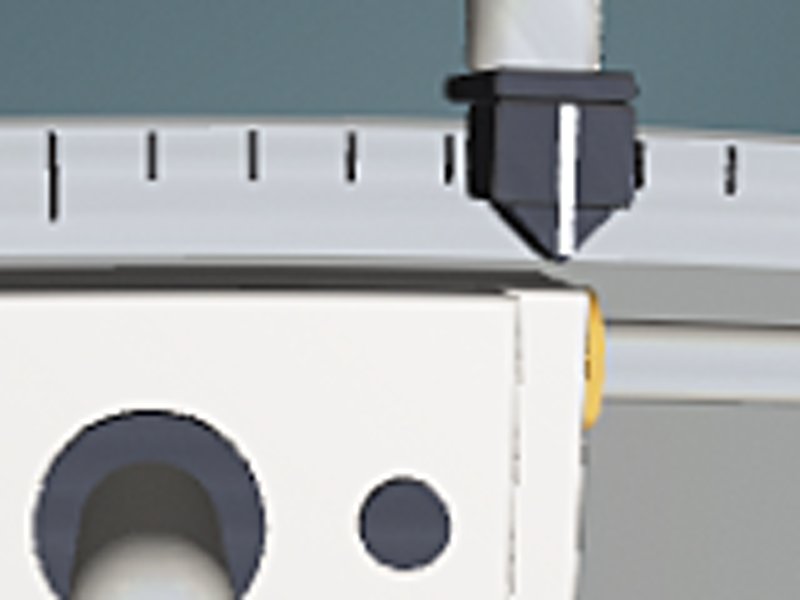

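Run:
```python
from h import *
t=np.radians(17.3);u=np.array([np.cos(t),np.sin(t)]);P=np.array([643.5,181.3])
A={}
for n,c0,rows in(("w5",0,()),("w6",317,range(130,162,3)),("w7",400,range(130,162,3)),("w8",403,range(130,162,3))):
    g=cv2.cvtColor(cv2.imread(f"pics/{n}.png"),cv2.COLOR_BGR2GRAY).astype(float); o=[]
    for r in rows:
        s=g[r,c0-5:c0+6]; w=np.clip(s-120,0,None); o.append([r,round(float((w*np.arange(c0-5,c0+6)).sum()/max(w.sum(),1)),1),int(s.max())])
    print(n,o); A[n]=o
for n in("w6","w7","w8"):
    ci=np.load(f"ci_{n}.npy",allow_pickle=True).item()
    q=[(x,r) for r,x,m in A[n] if m>180 and 138<=r<=156]
    print(n,[(z,((onz(ci,q,z,True)[:,:2]-P)@u).mean().round(2)) for z in(30,34,36,38,40,42)])
```

```text
w5 []
w6 [[130, 316.3, 255], [133, 316.3, 255], [136, 316.3, 255], [139, 316.3, 255], [142, 316.3, 255], [145, 316.3, 255], [148, 316.3, 255], [151, 316.3, 255], [154, 316.3, 255], [157, 317.3, 255], [160, 317.3, 204]]
w7 [[130, 0.0, 100], [133, 400.2, 255], [136, 400.1, 255], [139, 400.0, 255], [142, 400.0, 255], [145, 400.0, 255], [148, 400.0, 255], [151, 400.0, 255], [154, 399.9, 255], [157, 400.8, 255], [160, 401.6, 255]]
w8 [[130, 0.0, 86], [133, 403.2, 255], [136, 403.1, 255], [139, 403.0, 255], [142, 403.1, 255], [145, 403.0, 255], [148, 403.0, 255], [151, 402.8, 255], [154, 402.8, 255], [157, 403.8, 255], [160, 404.6, 255]]
w6 [(30, np.float64(-86.48)), (34, np.float64(-86.45)), (36, np.float64(-86.43)), (38, np.float64(-86.41)), (40, np.float64(-86.39)), (42, np.float64(-86.37))]
w7 [(30, np.float64(-84.44)), (34, np.float64(-85.33)), (36, np.float64(-85.77)), (38, np.float64(-86.22)), (40, np.float64(-86.66)), (42, np.float64(-87.1))]
w8 [(30, np.float64(-84.38)), (34, np.float64(-85.3)), (36, np.float64(-85.76)), (38, np.float64(-86.22)), (40, np.float64(-86.68)), (42, np.float64(-87.14))]
```

```bash
python3 -m creep '[[-0.2,0,0,0,0,0,2],[-0.2,0,0,0,0,0,2],[-0.2,0,0,0,0,0,2],[-0.2,0,0,0,0,0,2],[-0.2,0,0,0,0,0,2],[-0.2,0,0,0,0,0,2],[-0.2,0,0,0,0,0,2],[-0.2,0,0,0,0,0,2]]'; python3 chk.py w9
```

```text
clock: 15.6
position: [523.4, 144.2, 69.0]
tool_rot: [0.699, -0.699, -0.107, 0.103]
wrist_force: [10.1, 3.1, -6.9]
gripper_width: 9.5
[523.44268415 144.22215657  68.98040238] [10.10597934  3.10364831 -6.87766013] 9.505819553111884 tcp u,v -125.65203788648792 0.30155774985901623
face u [-86.3, -86.3, -86.0, -86.2, -86.3, -84.6]
tip pix exp [[401.  160.5]]
```

```bash
python3 -c "
from bench import bot
print(bot.job_done())"
```

```text
the job is handed in; nothing more can be done
None
```

I fitted the white 50 x 36 mm block into the pocket and let go of it. Then I pulled the sprung jaw back to the pointer and handed in at about 15.7 s, still holding the handle.

**Block:** I pressed it down with about 28 N. The tool stopped at 27.5 mm, exactly 10 mm above its reading when it gripped the block on the bench. That is the height of the pocket floor, and the wrist view after release showed the foot inside the pocket and flush. I did not measure the block again after pulling the jaw.

**Jaw:** It opened about 41 mm. The last check put the working face at −86.2 mm along the bed, measured from the pocket centre. The pointer came out at −86.2 to −86.4 mm in different views, so they agree to about 0.2 mm. The jaw stayed steady over the last 0.7 s, with about 10 N of spring pull on the handle.

**What went wrong or disagreed:**
- **First grip:** it closed on nothing, just above the rib, because the fingertips were about level with the TCP and not 22 mm ahead as stated. Nothing moved, and I gripped again 24 mm lower.
- **Gripper readings:** it read about 1.3 mm under the rib's 16 mm and 2.4 mm under the bar's 12 mm. The pictures and the steady pull showed both were held.
- **Jaw face check:** one of its six edge samples, nearest the jaw's +y corner, read about 1.6 mm off. I took that one as a fault at the corner.

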